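Pin the lower mould half and hold the casting mould shut

ROBOT

A 6-joint arm with a two-finger parallel gripper is mounted at the origin on the work surface. World frame = base frame: x ahead of the robot, y to its left, z up, the work surface at z = 0. Lengths are in m, angles in rad, forces in N, time in s.
With the tool pointing down it reaches from about 0.35 to 0.975 m from the base axis. Payload 4.9 kg.
Tool frame: the origin (TCP) lies at the very end of the fingers, on their centre line; the grasp point (between the pads) lies 19 mm behind it; z points along the fingers, y is the line along which they close (so a half turn about z gives the same grasp; the last joint's range is limited). The gripper opens to 85 mm and grips with 20 to 120 N. Pads are 22 mm wide; open, the fingers measure 114 mm over their backs; the gripper's body (76 mm by 85 mm) begins 54 mm behind the grasp point. The pads swing forward as they close: fully open they stand 13 mm farther back than shut.
Start: joints at [-1.426, 0.053, 1.613, -0, 1.476, -0.119], TCP at [0.163, -0.603, 0.231] pointing down, gripper open.
Joint ranges: [-3.01, 3.01], [-1.01, 2.22], [0.06, 2.58], [-1.02, 4.17], [0.09, 2.62], [-3.14, 3.14]. Speed limits (rad/s): [2.57, 2.57, 3.14, 3.14, 3.14, 3.14].

INTERFACE

Orientations are given as a unit quaternion [w, x, y, z].
In Python, from plant import manip, vision, order gives the robot as it stands.
- The arm moves only by the tool play_rows, never from a script. Its argument "steps" is a list that holds one entry, the list of rows, each a list of 6 numbers: the shift along the tool's x, y, z in mm, then the turn, a rotation vector about the tool's x, y, z in degrees. A call has 1 to 12 rows; each row is the pose to reach, as a shift and turn from the pose commanded when the call began, along the tool's axes at that moment; what a row does not reach only later rows make up. A row lasts 1/12 s, in which the tool goes at most 41.7 mm and 7.16 degrees, less where a joint would pass 70% of its speed; a pose out of reach is approached as far as the arm can. A call with a gripper value outside its range is refused whole. "claw" is the gripper's target within -1 to 1 (fully open at 1, half-way at 0, shut at -1), set as the call begins (left out, the last holds). The fingers move at their own pace and stop on an object; the grip force is fixed at half the most. Time passes only in rows, so rows that repeat a pose let the fingers close. It gives the time, the measured TCP pose, the force, the opening and the grip force at its end, in the units of the state.
- manip.state(): the state, without advancing time (a new reading comes with each control period).
- vision.grab_frame(name): name is "side" or "top" or "wrist"; returns (picture, depth): 420x560x3 uint8, blue, green, red; 420x560 float32, m along the optical axis (not along the pixel's ray), 0 where there is no reading.
- vision.camera_info(name): a dict with "K" (3x3 intrinsics, pixels), "eye" and "orientation" of the camera in the world; the wrist camera has in their place "T_tool_cam" (4x4, takes a point from camera to tool coordinates, whose origin is the TCP and whose axes are the flange's). Camera axes: x right, y down, z forward; pixel columns grow to the right and rows downward; lengths in m; the calibration is good to about 2 mm. A picture is of the moment at which its call begins: read the wrist's pose just before it. camera_info takes no time and is no camera call.
- order.job_done(): hands the job in; it is judged then, once.
The state is a dict: "time": time; "joint_pos": joint angles; "joint_vel": joint speeds; "joint_efforts": joint torques, N m; "tool_pos": TCP position; "tool_rot": TCP orientation; "contact_force": force on the tool from outside, world axes, zero at the start; "ft_torque": the same for the moment, N m; "gripper_width": opening from 0.0 (shut) to 1.0 (fully open); "grasp_force": force on a finger pad.
Only numpy, scipy, OpenCV 4.12 (cv2) and the standard library are available. Lean on these libraries where they do the work, as an engineer would, in place of code of your own. Each camera call takes 0.05 s, during which the arm holds its last target. There are 200 camera calls.

TASK

First lock the lower half of the resin casting mould to its blue base: take the red-headed lock pin out of its wooden rest and push it fully home through the hole in the lower half's tongue and the base. Then take the upper mould half by its black handle, set it on the two brass dowels, press it down against the sprung orange frame until the halves meet flush, and finish while still holding it pressed shut with the gripper. Do not knock over or push away the jar, tub, bottle, beaker and screwdriver.

Things in the scene. Friction and masses are not known exactly. Their poses are not given: they have to be found in the camera images.
- pin_mid (a point): Lock pin, 57 mm long, standing upright in its wooden rest at the start; this point is on its axis, half-way up (28.5 mm above the tip, 3.5 mm above the underside of the head). Red round head: 16 mm diameter, 32 mm tall, to be gripped. Steel shank below it: 10 mm diameter, 25 mm long, bevelled over its last 4 mm. Mass about 50 g. z axis up the pin.
- pin_rest: Fixed wooden block 60 x 60 x 35 mm with a 13 mm hole down its centre where the pin stands at the start, head resting on the block. Origin: centre of its underside, on the table.
- pin_hole (a point): Centre of the pin hole's mouth, on the upper side of the lower mould half's tongue (27 mm above the table; the head rests here when the pin is home). The hole is 12.5 mm wide and runs 12 mm through the tongue (50 x 56 mm) and 15 mm through the blue base below it (110 x 240 x 15 mm, fixed on the table). Axes as those of lower_face, from which it lies 78 mm along -y; the 25 mm high mould block starts 28 mm from the hole towards +y.
- lower (a joint): Stiff slide of the lower mould half on the blue base, m. 0 = home at the start, against its stop, the holes of tongue and base in line; grows up to 0.015 towards local -y if it is shoved (about 8 N).
- lower_face (a point): Centre of the upper (parting) face of the lower mould half, aluminium, 70 mm along its x, 100 mm along its y, 40 mm above the table. z axis up. Two upright brass dowels, 8 mm diameter, stand at y = +38 and -38 mm (x = 0), rising 14 mm above this face, the last 5 mm tapered to 4 mm diameter.
- ejector (a joint): Sprung orange frame 56 x 56 mm round the cavity in the lower half's face, m pushed down. 0 = up, standing 4 mm proud of the face; 0.004 = flush. It pushes up with 8 N at 0 and 12 N at 0.004, so the upper half (3 N) rides on it, 4 mm open, unless pressed. 
- upper_face (a point): Centre of the underside of the upper mould half: aluminium plate 70 mm along its x, 100 mm along its y, 16 mm thick, with two 10 mm through-holes at y = +38 and -38 mm (x = 0) for the dowels. It lies flat on the table at the start, handle up, and fits either way round (half a turn). z axis up. Mass about 300 g.
- upper_mid (a point): Middle of the upper mould half, half-way up: 25 mm above its underside, in the black handle. The handle is a bar 18 mm wide along x, 50 mm long along y, from 16 to 50 mm above the underside. Axes as upper_face.
- resin_jar: Bystander: amber jar, 56 mm diameter, 75 mm tall. Origin: centre of its underside.
- hardener: Bystander: white bottle with blue cap, 40 mm diameter, 95 mm tall. Origin: centre of its underside.
- beaker: Bystander: glass beaker, 60 mm diameter, 70 mm tall. Origin: centre of its underside.
- driver: Bystander: screwdriver, 160 mm long, lying on the table. Origin: under its middle.
- tub: Bystander: white lidded tub, 100 mm diameter, 90 mm tall. Origin: centre of its underside.
Mind the look-alikes: they are no part of the job. Leave any purple or turquoise look-alike of the part that bears upper_face alone.

How it is judged:
By the outcome, as a careful person would: the job done as asked, in the order asked, and still so for the second after the job is handed in, while the arm keeps its last pose, push and grip.
It also fails if it takes over 54 s, if anything falls off the work surface, if the arm or the gripper's body presses on something with over 40 N, if the wrist force passes 120 N, or if a joint passes its speed limit or range.

## Working session

There is one attempt and no reset: what is moved stays moved. The work goes in short steps, Python scripts to look and compute and a tool call to move; the robot and the scene stay as the last step left them, time stands still between calls to the robot, and variables do not carry over. Pictures are saved under pics/ and viewed, at most 10 in all, crops included, and the job is handed in when it is done.

Besides the shell and the picture viewer there is one more tool, called after "Call:" as a command line: name --argument value ..., lists and objects as JSON in quotes. play_rows: Moves the arm, as the interface text tells. Its arguments: {"type":"object","properties":{"steps":{"type":"array"},"claw":{"type":"number"}},"required":["steps"]}

```bash
mkdir -p pics; ls; cat > h.py <<'E'
import numpy as np, cv2
from scipy.spatial.transform import Rotation as R
from plant import manip, vision, order
def q2R(q): return R.from_quat([q[1],q[2],q[3],q[0]]).as_matrix()
def cam(name,st=None):
    c=vision.camera_info(name); K=np.array(c["K"])
    if name=="wrist":
        T=np.array(c["T_tool_cam"]); Rt=q2R(st["tool_rot"]); 
        return K,np.array(st["tool_pos"])+Rt@T[:3,3],Rt@T[:3,:3]
    o=np.array(c["orientation"]); 
    return K,np.array(c["eye"]),(o if o.shape==(3,3) else q2R(o))
def plane(uv,z,C):
    K,e,Rc=C; uv=np.atleast_2d(uv).astype(float)
    d=(Rc@np.linalg.inv(K)@np.c_[uv,np.ones(len(uv))].T).T
    return e+d*((z-e[2])/d[:,2])[:,None]
def cloud(D,C):
    K,e,Rc=C; v,u=np.mgrid[:D.shape[0],:D.shape[1]]
    p=np.stack([(u-K[0,2])/K[0,0]*D,(v-K[1,2])/K[1,1]*D,D],-1)
    return p@Rc.T+e
def grab(name):
    st=manip.state(); I,D=vision.grab_frame(name); return I,D,cam(name,st),st
E
python3 - <<'E'
from h import *
for n in ["top","side"]:
    I,D,C,st=grab(n); cv2.imwrite(f"pics/{n}0.png",I); np.savez(f"{n}0.npz",I=I,D=D); print(n,C[1],C[2].round(3).tolist(),C[0][0])
I,D,C,st=grab("wrist"); cv2.imwrite("pics/wrist0.png",I); print(st)
print(vision.camera_info("wrist"))
E
```

```text
pics
top [ 0.35198663 -0.02652944  1.17321653] [[-0.01, -0.987, 0.161], [-1.0, 0.011, 0.01], [-0.012, -0.161, -0.987]] [463.39638038   0.         278.26475345]
side [0.32478862 0.6726409  0.67254857] [[-0.954, -0.182, 0.238], [-0.299, 0.612, -0.732], [-0.013, -0.77, -0.638]] [394.50256463   0.         281.13608178]
{'time': 0.1, 'joint_pos': array([-1.42599752e+00,  5.32623856e-02,  1.61419055e+00,  1.99727965e-07,
        1.47599800e+00, -1.19027916e-01]), 'joint_vel': array([ 0.00185846, -0.00094591, -0.00363202, -0.00042766, -0.00037739,
       -0.00105174]), 'joint_efforts': array([ 4.05279234e-04, -3.94906211e+01, -3.71361279e+01, -9.72126418e-05,
        3.89600420e-03, -2.27763587e-05]), 'tool_pos': array([ 0.16288521, -0.60280365,  0.23018338]), 'tool_rot': array([-9.29065909e-04,  9.91311615e-01,  1.31531055e-01, -1.18726765e-05]), 'contact_force': array([-0.20247693, -0.16871356, -0.02111865]), 'ft_torque': array([ 0.01956429, -0.03983606,  0.00255257]), 'grasp_force': 0.0, 'gripper_width': 1.0022390595692494}
{'K': array([[322.91238472,   0.        , 281.22051761],
       [  0.        , 322.91238472, 208.87383524],
       [  0.        ,   0.        ,   1.        ]]), 'T_tool_cam': array([[ 2.87977555e-05, -9.61171107e-01, -2.75953081e-01,
         6.98391086e-02],
       [ 9.99999419e-01, -2.69691454e-04,  1.04371863e-03,
        -5.39211518e-04],
       [-1.07761438e-03, -2.75952950e-01,  9.61170540e-01,
        -1.42818017e-01],
       [ 0.00000000e+00,  0.00000000e+00,  0.00000000e+00,
         1.00000000e+00]])}
```

View pics/top0.png

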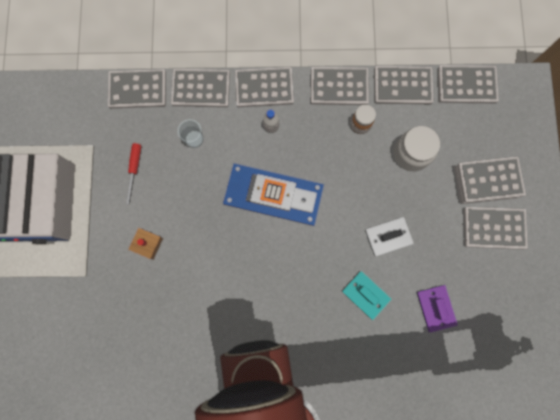

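View pics/side0.png

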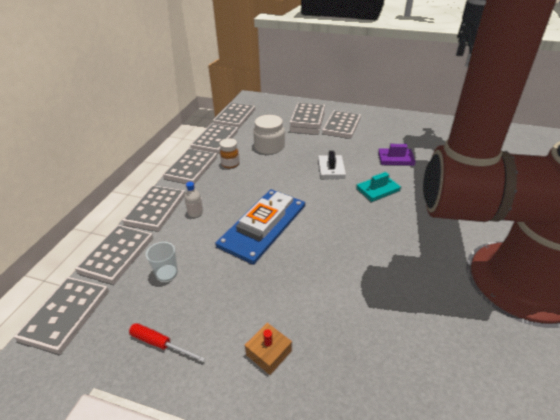

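The top view shows the pin rest at about (145,243), the blue base at (274,194) with its tongue to the right at about (304,199), and the aluminium upper half at (390,237). The turquoise and purple look-alikes are at (367,295) and (437,307). The side view agrees. Next I'll measure from these frames.

```bash
cat > m.py <<'E'
from h import *
f=np.load("top0.npz"); I,D=f["I"],f["D"]; C=cam("top"); P=cloud(D,C)
H=cv2.cvtColor(I,cv2.COLOR_BGR2HSV)
def box(m,roi,z,name):
    x0,y0,x1,y1=roi; k=np.zeros(m.shape,np.uint8); k[y0:y1,x0:x1]=m[y0:y1,x0:x1]*255
    c=max(cv2.findContours(k,cv2.RETR_EXTERNAL,cv2.CHAIN_APPROX_NONE)[0],key=cv2.contourArea)[:,0]
    W=plane(c,z,C)[:,:2]*1000
    (cx,cy),(w,h),a=cv2.minAreaRect(W.astype(np.float32)); b=cv2.boxPoints(((cx,cy),(w,h),a))
    e=b[1]-b[0]; e2=b[2]-b[1]; l=e if np.linalg.norm(e)>np.linalg.norm(e2) else e2
    M=cv2.moments(c); pc=plane([[M['m10']/M['m00'],M['m01']/M['m00']]],z,C)[0,:2]*1000
    print(name,"c",round(cx,1),round(cy,1),"centroid",pc.round(1),"size",round(w,1),round(h,1),"longdir",round(np.degrees(np.arctan2(l[1],l[0]))%180,1))
h,s,v=H[...,0],H[...,1],H[...,2]
box((h>100)&(h<125)&(s>120),(215,150,335,235),.015,"base")
box((h>5)&(h<25)&(s>120),(120,220,170,265),.035,"rest(z35)")
box(((h<5)|(h>172))&(s>150),(120,220,170,265),.067,"head")
box((s<60)&(v>140),(355,210,420,265),.016,"upper")
box((v<70),(370,225,412,250),.05,"handle")
box((h>3)&(h<22)&(s>140),(255,172,292,210),.044,"ejector")
box((s<60)&(v>140),(240,165,325,220),.035,"lower")
for n,(u,w) in dict(rest=(150,248),tongue=(304,199),upper=(405,245),table=(340,230)).items(): print(n,P[w,u].round(4))
c=cv2.resize(I[150:270,215:425],None,fx=3.8,fy=3.8,interpolation=cv2.INTER_CUBIC); cv2.imwrite("pics/crop0.png",c)
E
python3 m.py
```

```text
base c 592.3 -1.7 centroid [588.5  23.6] size 233.4 105.0 longdir 75.8
rest(z35) c 467.9 315.7 centroid [467.8 315.8] size 58.9 54.1 longdir 66.7
head c 467.9 315.8 centroid [467.9 315.8] size 15.5 11.3 longdir 71.2
upper c 478.2 -295.1 centroid [ 480.1 -293.9] size 83.2 106.0 longdir 107.8
handle c 480.0 -287.5 centroid [ 479.5 -286.8] size 10.7 48.9 longdir 107.7
ejector c 592.9 -1.5 centroid [593.   -1.7] size 50.2 50.5 longdir 165.6
lower c 587.4 -29.7 centroid [587.5 -24.6] size 158.0 72.6 longdir 75.7
rest [0.4558 0.303  0.0319]
tongue [ 0.5804 -0.0813  0.0031]
upper [ 0.4579 -0.33    0.0172]
table [ 0.4995 -0.1716 -0.    ]
```

View pics/crop0.png

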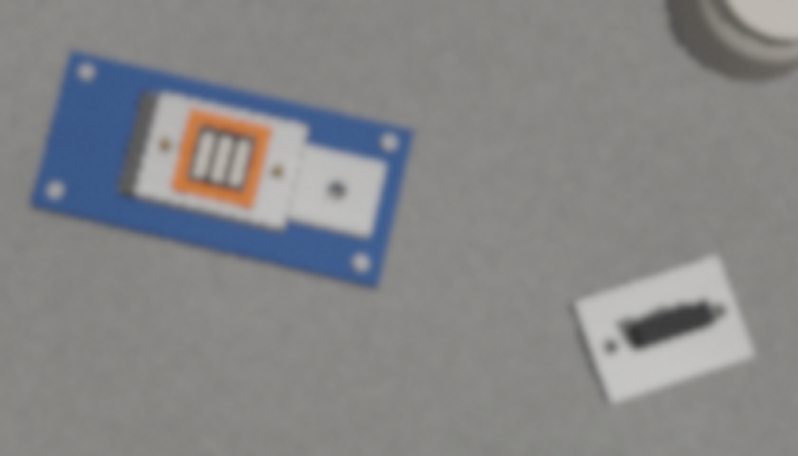

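Call:
play_rows --steps '[[[534, -401, 100, 0, 0, -60.7], [534, -401, 100, 0, 0, -60.7], [534, -401, 100, 0, 0, -60.7], [534, -401, 100, 0, 0, -60.7], [534, -401, 100, 0, 0, -60.7], [534, -401, 100, 0, 0, -60.7], [534, -401, 100, 0, 0, -60.7], [534, -401, 100, 0, 0, -60.7], [534, -401, 100, 0, 0, -60.7], [534, -401, 100, 0, 0, -60.7], [534, -401, 100, 0, 0, -60.7], [534, -401, 100, 0, 0, -60.7]]]' --claw 0

```text
time: 1.15
tool_pos: [0.468, -0.2116, 0.1569]
tool_rot: [0.0, 0.789, 0.614, 0.0]
contact_force: [-0.1, -0.6, -0.2]
gripper_width: 0.501
grasp_force: 0.0
```

```bash
cat > row.py <<'E'
from h import *
import sys
def row(x,y,z,yaw):
    st=manip.state(); Rt=q2R(st["tool_rot"]); a=np.radians(yaw)
    Rg=np.array([[np.cos(a),np.sin(a),0],[np.sin(a),-np.cos(a),0],[0,0,-1]])
    print("t",round(st["time"],2),"pos",(np.array(st["tool_pos"])*1000).round(1),"yaw",round(np.degrees(np.arctan2(Rt[1,0],Rt[0,0])),2),"F",np.round(st["contact_force"],1),"w",round(st["gripper_width"],3),"g",round(st["grasp_force"],1))
    print("row",(Rt.T@(np.array([x,y,z])-np.array(st["tool_pos"])*1000)).round(1),np.degrees(R.from_matrix(Rt.T@Rg).as_rotvec()).round(2))
if __name__=="__main__": row(*map(float,sys.argv[1:]))
E
python3 row.py 574 -77 130 75.8
```

```text
t 1.15 pos [ 468.  -211.6  156.9] yaw 75.81 F [-0.1 -0.6 -0.2] w 0.501 g 0.0
row [156.5  69.8  26.9] [0.01 0.   0.01]
```

Call:
play_rows --steps '[[[156, 70, 27, 0, 0, 0], [156, 70, 27, 0, 0, 0], [156, 70, 27, 0, 0, 0], [156, 70, 27, 0, 0, 0], [156, 70, 27, 0, 0, 0], [156, 70, 27, 0, 0, 0], [156, 70, 27, 0, 0, 0]]]'

```text
time: 1.73
tool_pos: [0.573, -0.0795, 0.1298]
tool_rot: [-0.0, 0.789, 0.615, -0.001]
contact_force: [-0.1, -0.6, 0.1]
gripper_width: 0.501
grasp_force: 0.0
```

```bash
python3 - <<'E'
from h import *
I,D,C,st=grab("wrist"); cv2.imwrite("pics/wr1.png",I); np.savez("wr1.npz",I=I,D=D,K=C[0],e=C[1],R=C[2]); print(st["time"],st["tool_pos"])
E
python3 row.py 468 316 130 75.8
```

```text
1.7333 [ 0.57298019 -0.07946641  0.12979876]
t 1.78 pos [572.8 -80.2 130.1] yaw 75.79 F [-0.6 -0.5 -0.5] w 0.5 g 0.0
row [ 358.3 -198.9    0. ] [-0.04  0.03 -0.01]
```

View pics/wr1.png

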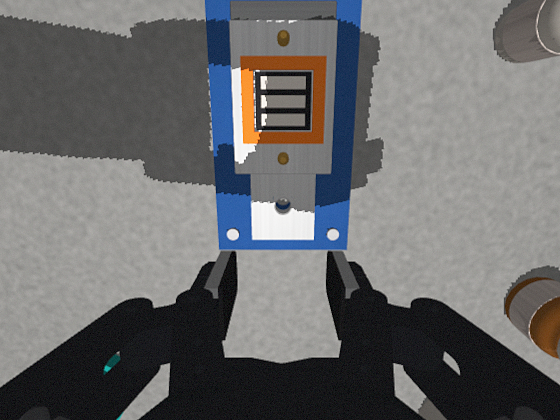

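The hole is at about (283,206) and the dowels at (283,38) and (283,158). The fingers sit below the hole in the picture, and the tool is aligned with the base.

```bash
cat > m2.py <<'E'
from h import *
f=np.load("wr1.npz"); I=f["I"]; C=(f["K"],f["e"],f["R"]); H=cv2.cvtColor(I,cv2.COLOR_BGR2HSV); h,s,v=[H[...,i] for i in range(3)]
def comp(m,roi):
    x0,y0,x1,y1=roi; k=np.zeros(m.shape,np.uint8); k[y0:y1,x0:x1]=m[y0:y1,x0:x1]*255
    c=max(cv2.findContours(k,cv2.RETR_EXTERNAL,cv2.CHAIN_APPROX_NONE)[0],key=cv2.contourArea); return c[:,0]
def rect(c,z,n):
    W=(plane(c,z,C)[:,:2]*1000).astype(np.float32); r=cv2.minAreaRect(W); print(n,np.round(r[0],1),np.round(r[1],1),round(r[2],1), cv2.boundingRect(c))
o=comp((h>3)&(h<20)&(s>150),(225,45,340,150)); rect(o,.044,"ejector")
rect(comp((v<75)|((h>95)&(s>90)),(268,193,298,220)),.027,"hole")
for y in (38,159):
    c=comp((h>10)&(h<30)&(s>110),(270,y-14,297,y+16)); rect(c,.047,"dowel")
b=comp((h>100)&(h<128)&(s>120),(200,0,370,250)); 
for y in (60,120,200,230):
    r=b[b[:,1]==y][:,0]; print("base mid row",y,(r.min()+r.max())/2, plane([[(r.min()+r.max())/2,y]],.015,C)[0,:2]*1000, r.max()-r.min())
print("lower edge",plane([[b[:,0].mean(),b[:,1].max()]],.015,C)*1000)
cv2.imwrite("pics/c1.png",cv2.resize(I[15:255,200:370],None,fx=2.4,fy=2.4,interpolation=cv2.INTER_CUBIC))
E
python3 m2.py
```

```text
ejector [593.   -2.1] [55.4 55.7] 75.9 (241, 56, 85, 88)
hole [574.  -77.5] [ 5.4 10.4] 70.9 (276, 202, 14, 8)
dowel [602.1  34.7] [8.5 6.9] 76.2 (277, 30, 12, 16)
dowel [583.6 -39. ] [7.6 6.3] 75.9 (278, 153, 10, 12)
base mid row 60 282.5 [600.24194224  26.73824247] 149
base mid row 120 283.0 [590.31409878 -14.47298244] 142
base mid row 200 282.5 [574.49899409 -76.01925845] 131
base mid row 230 282.5 [ 568.12693134 -101.45446658] 129
lower edge [[ 564.06045097 -118.33485136   15.        ]]
```

Call:
play_rows --steps '[[[358, -199, 0, 0, 0, 0], [358, -199, 0, 0, 0, 0], [358, -199, 0, 0, 0, 0], [358, -199, 0, 0, 0, 0], [358, -199, 0, 0, 0, 0], [358, -199, 0, 0, 0, 0], [358, -199, 0, 0, 0, 0], [358, -199, 0, 0, 0, 0], [358, -199, 0, 0, 0, 0], [358, -199, 0, 0, 0, 0], [358, -199, 0, 0, 0, 0], [358, -199, 0, 0, 0, 0]]]'

```text
time: 2.78
tool_pos: [0.4681, 0.3162, 0.1307]
tool_rot: [0.0, 0.789, 0.615, 0.0]
contact_force: [-0.2, -0.1, 0.4]
gripper_width: 0.502
grasp_force: 0.0
```

```bash
python3 - <<'E'
from h import *
I,D,C,st=grab("wrist"); cv2.imwrite("pics/wr2.png",I); H=cv2.cvtColor(I,cv2.COLOR_BGR2HSV); h,s,v=[H[...,i] for i in range(3)]
print(st["time"],st["tool_pos"])
for n,m,z in (("head",((h<4)|(h>174))&(s>150),.067),("rest",(h>5)&(h<22)&(s>110),.035)):
    c=max(cv2.findContours((m*255).astype(np.uint8),cv2.RETR_EXTERNAL,cv2.CHAIN_APPROX_NONE)[0],key=cv2.contourArea)[:,0]
    print(n,cv2.boundingRect(c)); r=cv2.minAreaRect((plane(c,z,C)[:,:2]*1000).astype(np.float32)); print(r)
P=cloud(D,C); m=((h<4)|(h>174))&(s>150)&(P[...,2]>.064)&(P[...,2]<.07)
c=np.argwhere(m)[:,::-1]; print("top face depth",P[m].mean(0)*1000, m.sum()); print(cv2.minAreaRect((P[m][:,:2]*1000).astype(np.float32)))
E
```

```text
2.7833 [0.46808135 0.31621158 0.13069216]
head (494, 64, 66, 41)
((632.267822265625, 365.1861572265625), (19.9575138092041, 39.158233642578125), 84.9279556274414)
rest (239, 158, 88, 91)
((469.3341064453125, 320.89154052734375), (64.20880889892578, 59.9857292175293), 66.7767105102539)
top face depth [468.72501704 319.81112794  67.02152585] 408
((468.7870178222656, 319.4888000488281), (15.226798057556152, 14.198657989501953), 75.87027740478516)
```

View pics/wr2.png

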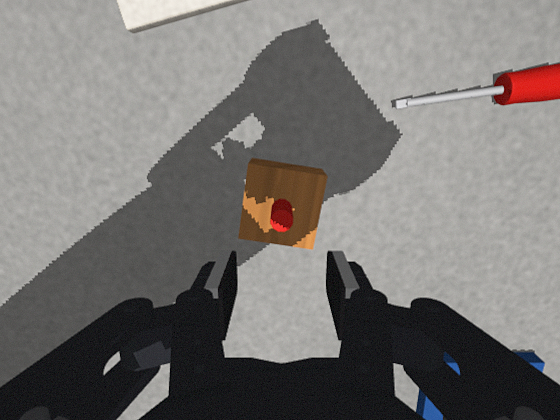

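The wrist view shows the red head at about (282,215) on the block, between the fingers laterally. Next I'll descend and grip.

Call:
play_rows --steps '[[[3, 0, 30, 0, 0, 0], [3, 0, 60, 0, 0, 0], [3, 0, 80, 0, 0, 0], [3, 0, 92, 0, 0, 0], [3, 0, 92, 0, 0, 0], [3, 0, 92, 0, 0, 0]]]'

```text
time: 3.33
tool_pos: [0.4694, 0.3179, 0.0383]
tool_rot: [0.0, 0.79, 0.614, -0.0]
contact_force: [0.4, -1.1, 1.3]
gripper_width: 0.499
grasp_force: 0.0
```

Call:
play_rows --steps '[[[0, 0, 0, 0, 0, 0], [0, 0, 0, 0, 0, 0], [0, 0, 0, 0, 0, 0], [0, 0, 0, 0, 0, 0], [0, 0, 0, 0, 0, 0], [0, 0, 0, 0, 0, 0], [0, 0, 0, 0, 0, 0], [0, 0, 0, 0, 0, 0]]]' --claw -1

```text
time: 4.0
tool_pos: [0.4705, 0.3198, 0.0405]
tool_rot: [0.001, 0.789, 0.615, 0.002]
contact_force: [-0.6, -2.3, 5.8]
gripper_width: 0.165
grasp_force: 58.5
```

Call:
play_rows --steps '[[[0, 0, -10, 0, 0, 0], [0, 0, -25, 0, 0, 0], [0, 0, -50, 0, 0, 0], [0, 0, -80, 0, 0, 0], [0, 0, -85, 0, 0, 0], [0, 0, -85, 0, 0, 0]]]'

```text
time: 4.5
tool_pos: [0.4707, 0.3204, 0.1269]
tool_rot: [0.001, 0.789, 0.614, 0.003]
contact_force: [0.1, 0.4, -0.8]
gripper_width: 0.171
grasp_force: 58.6
```

```bash
python3 row.py 574 -77.6 120 75.9
```

```text
t 4.5 pos [470.7 320.4 126.9] yaw 75.83 F [ 0.1  0.4 -0.8] w 0.171 g 58.6
row [-360.6  197.6    6.3] [ 0.28 -0.25 -0.07]
```

Call:
play_rows --steps '[[[-361, 198, 6, 0, 0, 0], [-361, 198, 6, 0, 0, 0], [-361, 198, 6, 0, 0, 0], [-361, 198, 6, 0, 0, 0], [-361, 198, 6, 0, 0, 0], [-361, 198, 6, 0, 0, 0], [-361, 198, 6, 0, 0, 0], [-361, 198, 6, 0, 0, 0], [-361, 198, 6, 0, 0, 0], [-361, 198, 6, 0, 0, 0], [-361, 198, 36, 0, 0, 0], [-361, 198, 51, 0, 0, 0]]]'

```text
time: 5.5
tool_pos: [0.5712, -0.0812, 0.0692]
tool_rot: [-0.001, 0.79, 0.613, -0.001]
contact_force: [-1.5, 0.3, -2.0]
gripper_width: 0.167
grasp_force: 58.6
```

```bash
python3 - <<'E'
from h import *
I,D,C,st=grab("wrist"); cv2.imwrite("pics/wr3.png",cv2.resize(I[100:300,180:380],None,fx=3,fy=3,interpolation=cv2.INTER_CUBIC)); np.savez("wr3.npz",I=I,D=D,K=C[0],e=C[1],R=C[2])
H=cv2.cvtColor(I,cv2.COLOR_BGR2HSV); h,s,v=[H[...,i] for i in range(3)]; P=cloud(D,C)
m=((h<4)|(h>174))&(s>130); m[:,:180]=0; m[:,380:]=0; z=P[...,2][m]; print("red z",np.percentile(z,[1,50,99]),m.sum())
E
python3 row.py 574 -77.6 70 75.9
```

```text
red z [0.06623069 0.09490689 0.09722567] 1877
t 5.55 pos [568.2 -79.5  65.2] yaw 75.67 F [-2.2  0.9 -3.6] w 0.165 g 58.6
row [ 3.3  5.1 -4.8] [-0.6  -0.02 -0.23]
```

View pics/wr3.png

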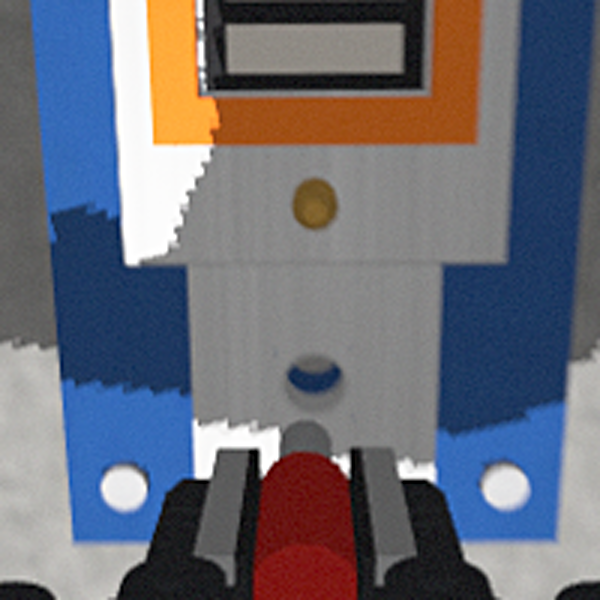

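The held pin's tip is at crop (307,438) and the hole at (315,378). The arm was still settling, so I'll hold and re-read.

Call:
play_rows --steps '[[[0, 0, 0, 0, 0, 0], [0, 0, 0, 0, 0, 0], [0, 0, 0, 0, 0, 0], [0, 0, 0, 0, 0, 0]]]'

```text
time: 5.88
tool_pos: [0.5733, -0.079, 0.0737]
tool_rot: [0.001, 0.789, 0.615, 0.001]
contact_force: [-0.4, -0.0, 0.7]
gripper_width: 0.163
grasp_force: 58.6
```

```bash
cat > pin.py <<'E'
from h import *
I,D,C,st=grab("wrist"); np.savez("wr4.npz",I=I,D=D,K=C[0],e=C[1],R=C[2])
H=cv2.cvtColor(I,cv2.COLOR_BGR2HSV); h,s,v=[H[...,i] for i in range(3)]; P=cloud(D,C)
m=((h<4)|(h>174))&(s>110); m[:,:180]=0; m[:,380:]=0; zt=st["tool_pos"][2]
Q=P[m]; zt2=np.percentile(Q[:,2],99); T=Q[Q[:,2]>zt2-.002]; B=Q[Q[:,2]<zt2-.004]
print("tcp",np.array(st["tool_pos"])*1000,"top z",zt2*1000)
r=cv2.minEnclosingCircle((T[:,:2]*1000).astype(np.float32)); print("top circle",r)
# shank: points below head underside, above tongue
ax=np.array(r[0]); d=np.linalg.norm(P[...,:2]*1000-ax,axis=2)
s_=(d<14)&(P[...,2]>zt2-.060)&(P[...,2]<zt2-.034)&(P[...,2]>.031)&~m&(D>0)
def fit(X,n):
    A=np.c_[X[:,:2]*2,np.ones(len(X))]*1; y=(X[:,:2]**2).sum(1); c=np.linalg.lstsq(A,y,rcond=None)[0]; print(n,len(X),c[:2]*1000,"r",np.sqrt(c[2]+c[0]**2+c[1]**2)*1000,"z",X[:,2].mean()*1000)
fit(B,"head side"); S=P[s_]; S.size and fit(S,"shank")
k=(np.abs(P[...,2]-.027)<.0025)&(D>0)
E
python3 pin.py; python3 row.py 574 -77.6 70 75.9
```

```text
tcp [573.31426214 -78.97243169  73.70773421] top z 101.64487780643255
top circle ((580.990478515625, -48.81943130493164), 39.383453369140625)
head side 823 [566.71371371 -97.84696286] r 26.248829476021534 z 84.89432944752419
shank 185 [583.03753884 -40.90120594] r 4.379608750798886 z 51.299021915892226
t 5.93 pos [573.3 -79.   73.7] yaw 75.86 F [-0.3 -0.2 -1. ] w 0.164 g 58.6
row [1.5 0.3 3.7] [ 0.14  0.   -0.04]
```

```bash
python3 - <<'E'
from h import *
f=np.load("wr4.npz"); I,D=f["I"],f["D"]; C=(f["K"],f["e"],f["R"]); P=cloud(D,C); t=np.array([.5733,-.079])
H=cv2.cvtColor(I,cv2.COLOR_BGR2HSV); h,s,v=[H[...,i] for i in range(3)]
d=np.linalg.norm(P[...,:2]-t,axis=2); m=((h<6)|(h>172))&(s>110)&(d<.016)&(D>0)
ys,xs=np.where(m); print("red px",xs.min(),xs.max(),ys.min(),ys.max(), "z",np.percentile(P[m][:,2],[0,5,50,95]))
ex=np.array([.2439,.9698]); ey=np.array([.9698,-.2439])
def loc(p): p=np.asarray(p)[...,:2]-t; return np.stack([p@ex,p@ey],-1)*1000
for lo in np.arange(.040,.102,.004):
    k=(d<.016)&(P[...,2]>lo)&(P[...,2]<lo+.004)&(D>0)&((m)|(lo<.068))
    if k.sum()>5: L=loc(P[k]); print(round(lo,3),k.sum(),"toolx max",np.percentile(L[:,0],97).round(1),"tooly",np.percentile(L[:,1],[3,97]).round(1))
# hole: dark/blue within tongue
hole=[]
k=(np.abs(P[...,2]-.027)<.002); print("tongue z",np.median(P[...,2][k])*1000)
x0,y0=250,180; cv2.imwrite("pics/c4.png",cv2.resize(I[150:280,220:350],None,fx=4.5,fy=4.5,interpolation=cv2.INTER_CUBIC))
k=np.zeros(m.shape,np.uint8); kk=(P[...,2]<.0235)&(D>0); k[200:250,262:305]=kk[200:250,262:305]*255
c=max(cv2.findContours(k,cv2.RETR_EXTERNAL,cv2.CHAIN_APPROX_NONE)[0],key=cv2.contourArea)[:,0]; print(cv2.boundingRect(c)); 
L=loc(plane(c,.027,C)); print("hole loc x",L[:,0].min(),L[:,0].max(),"y",L[:,1].min(),L[:,1].max())
E
```

```text
red px 264 307 251 344 z [0.06914985 0.07410231 0.09934577 0.10098922]
0.044 10 toolx max 3.6 tooly [-4.2  2.2]
0.048 47 toolx max 4.1 tooly [-4.6  4.6]
0.052 51 toolx max 4.3 tooly [-4.5  4.4]
0.056 44 toolx max 4.2 tooly [-4.7  3.8]
0.06 17 toolx max 4.4 tooly [-3.6  2.7]
0.068 75 toolx max 7.2 tooly [-6.9  6.7]
0.072 89 toolx max 7.2 tooly [-7.2  6.3]
0.076 103 toolx max 7.3 tooly [-6.6  6.1]
0.08 124 toolx max 7.3 tooly [-7.3  6.3]
0.084 131 toolx max 7.3 tooly [-7.2  6.5]
0.088 127 toolx max 7.3 tooly [-6.8  6.1]
0.092 149 toolx max 7.2 tooly [-7.4  6.4]
0.096 451 toolx max 7.1 tooly [-6.7  6. ]
0.1 684 toolx max 6.4 tooly [-7.3  5.7]
tongue z 27.190167617018105
(273, 221, 20, 18)
hole loc x -3.1714551671423408 8.049622771497184 y -5.358975796132351 6.4757544165772725
```

View pics/c4.png

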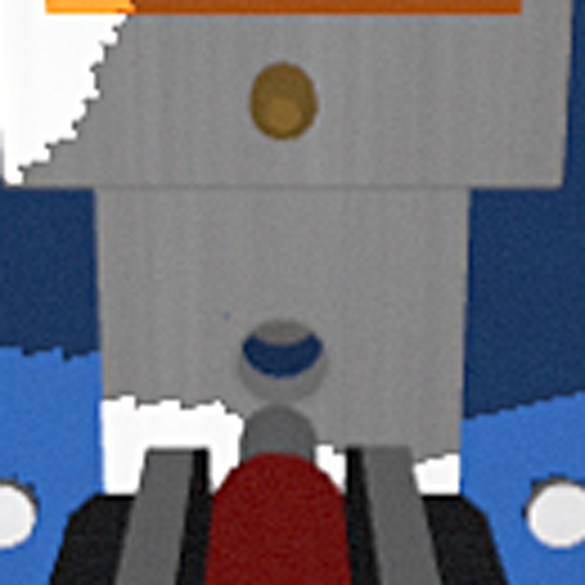

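Hole centre in the crop is about (283,360), with the shank axis just below it. I need a shift of about +3 mm along tool x and +0.6 mm along tool y, then a slow descent.

Call:
play_rows --steps '[[[3, 0.6, 0, 0, 0, 0], [3, 0.6, 4, 0, 0, 0], [3, 0.6, 10, 0, 0, 0], [3, 0.6, 14, 0, 0, 0], [3, 0.6, 17, 0, 0, 0], [3, 0.6, 20, 0, 0, 0], [3, 0.6, 22, 0, 0, 0], [3, 0.6, 24, 0, 0, 0], [3, 0.6, 26, 0, 0, 0], [3, 0.6, 26, 0, 0, 0], [3, 0.6, 26, 0, 0, 0]]]'

```text
time: 6.85
tool_pos: [0.5736, -0.0765, 0.0462]
tool_rot: [-0.0, 0.789, 0.614, -0.0]
contact_force: [0.5, 0.5, -0.6]
gripper_width: 0.164
grasp_force: 58.6
```

```bash
python3 row.py 574 -77.6 70 75.9; python3 - <<'E'
from h import *
I,D,C,st=grab("wrist"); cv2.imwrite("pics/c5.png",cv2.resize(I[150:300,200:370],None,fx=3.5,fy=3.5,interpolation=cv2.INTER_CUBIC))
print(manip.state()["contact_force"],manip.state()["ft_torque"])
E
```

```text
t 6.85 pos [573.6 -76.5  46.2] yaw 75.81 F [ 0.5  0.5 -0.6] w 0.164 g 58.6
row [ -1.    0.6 -23.8] [-0.01 -0.   -0.09]
[-0.21261572 -0.43327582 -1.30570236] [-0.03762793  0.01053714  0.01996813]
```

View pics/c5.png

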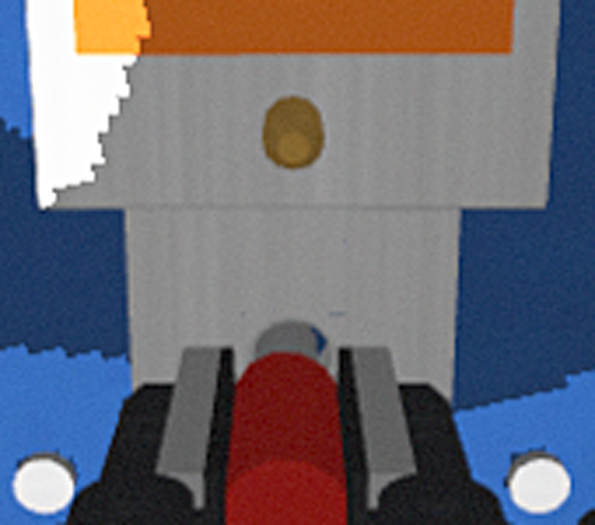

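The tip is about 10 mm into the hole with no contact force, sitting slightly left of centre. I'll continue home with +0.5 mm along y.

Call:
play_rows --steps '[[[0, 0.5, 3, 0, 0, 0], [0, 0.5, 6, 0, 0, 0], [0, 0.5, 9, 0, 0, 0], [0, 0.5, 11, 0, 0, 0], [0, 0.5, 13, 0, 0, 0], [0, 0.5, 15, 0, 0, 0], [0, 0.5, 16, 0, 0, 0], [0, 0.5, 17, 0, 0, 0], [0, 0.5, 17, 0, 0, 0], [0, 0.5, 17, 0, 0, 0]]]'

```text
time: 7.73
tool_pos: [0.5743, -0.0766, 0.0323]
tool_rot: [-0.001, 0.789, 0.615, -0.001]
contact_force: [-9.3, 1.8, 17.9]
gripper_width: 0.164
grasp_force: 60.8
```

Call:
play_rows --steps '[[[0, -0.5, 0, 0, 0, 0], [0, -0.6, 1, 0, 0, 0], [0, -0.6, 2, 0, 0, 0], [0, -0.6, 2, 0, 0, 0], [0, -0.6, 2, 0, 0, 0]]]'

```text
time: 8.15
tool_pos: [0.5744, -0.0767, 0.0322]
tool_rot: [-0.0, 0.789, 0.615, -0.001]
contact_force: [-14.1, 2.7, 26.4]
gripper_width: 0.162
grasp_force: 61.7
```

```bash
python3 - <<'E'
from h import *
I,D,C,st=grab("wrist"); cv2.imwrite("pics/c6.png",cv2.resize(I[150:350,200:370],None,fx=2.9,fy=2.9,interpolation=cv2.INTER_CUBIC))
P=cloud(D,C); H=cv2.cvtColor(I,cv2.COLOR_BGR2HSV); h,s,v=[H[...,i] for i in range(3)]; t=np.array(st["tool_pos"])
d=np.linalg.norm(P[...,:2]-t[:2],axis=2); m=((h<6)|(h>172))&(s>110)&(d<.012)&(D>0)
hist,e=np.histogram(P[m][:,2]*1000,bins=np.arange(25,70,1)); print("top z peak",e[hist.argmax()],hist.max(),np.percentile(P[m][:,2],[1,50,90,99])*1000,t*1000)
k=(np.abs(P[...,2]-.027)<.003)&(d<.04)&(s<60); print("tongue z",np.median(P[...,2][k])*1000)
E
```

```text
top z peak 58 524 [29.4900275  57.83645374 59.34401249 60.18704886] [574.38135313 -76.66915948  32.15012124]
tongue z 27.217402409347475
```

View pics/c6.png

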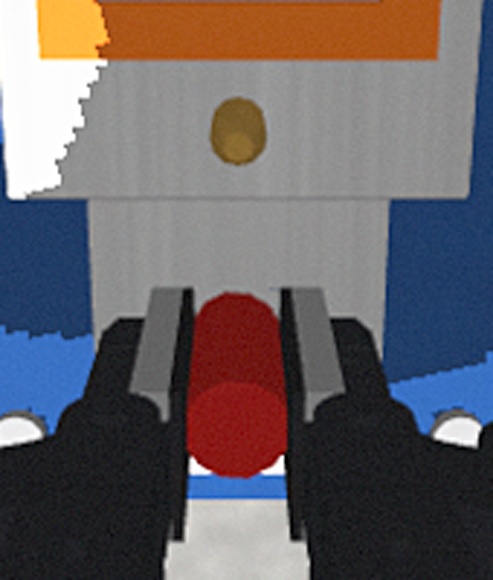

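The head sits on the tongue with its top at about 59 mm, so the pin is home. I'll release and rise.

Call:
play_rows --steps '[[[0, 0, -1.5, 0, 0, 0], [0, 0, -1.5, 0, 0, 0], [0, 0, -1.5, 0, 0, 0], [0, 0, -1.5, 0, 0, 0], [0, 0, -1.5, 0, 0, 0]]]' --claw 0

```text
time: 8.62
tool_pos: [0.5732, -0.0764, 0.028]
tool_rot: [-0.0, 0.789, 0.614, -0.0]
contact_force: [0.0, 0.8, 0.3]
gripper_width: 0.5
grasp_force: 0.0
```

Call:
play_rows --steps '[[[0, 0, -20, 0, 0, 0], [0, 0, -50, 0, 0, 0], [0, 0, -90, 0, 0, 0], [0, 0, -100, 0, 0, 0], [0, 0, -100, 0, 0, 0], [0, 0, -100, 0, 0, 0]]]'

```text
time: 9.12
tool_pos: [0.574, -0.0766, 0.1291]
tool_rot: [0.0, 0.789, 0.614, 0.0]
contact_force: [0.5, -0.1, -1.1]
gripper_width: 0.5
grasp_force: 0.0
```

```bash
python3 - <<'E'
from h import *
I,D,C,st=grab("wrist"); cv2.imwrite("pics/w7.png",I)
P=cloud(D,C); H=cv2.cvtColor(I,cv2.COLOR_BGR2HSV); h,s,v=[H[...,i] for i in range(3)]
d=np.linalg.norm(P[...,:2]-np.array([.574,-.077]),axis=2); m=((h<6)|(h>172))&(s>110)&(d<.02)&(D>0)
Q=P[m]; zt=np.percentile(Q[:,2],90); T=Q[np.abs(Q[:,2]-zt)<.002]; print("top z",zt*1000, cv2.minAreaRect((T[:,:2]*1000).astype(np.float32)))
m=(h>3)&(h<20)&(s>150)&(np.abs(P[...,2]-.044)<.003)&(np.linalg.norm(P[...,:2]-np.array([.593,-.002]),axis=2)<.05); print("ejector",cv2.minAreaRect((P[m][:,:2]*1000).astype(np.float32)))
E
python3 row.py 480 -288 150 107.7
```

```text
top z 59.897174082744435 ((574.1034545898438, -77.16978454589844), (14.979849815368652, 13.919472694396973), 75.96000671386719)
ejector ((593.3575439453125, 0.06090545654296875), (72.32791137695312, 55.72435760498047), 76.1643295288086)
t 9.17 pos [572.9 -76.3 127.4] yaw 75.81 F [-0.5  0.3 -0.4] w 0.498 g 0.0
row [-228.   -38.2  -22.5] [-1.000e-01 -3.000e-02 -3.189e+01]
```

Call:
play_rows --steps '[[[-228, -38, -10, 0, 0, -31.9], [-228, -38, -10, 0, 0, -31.9], [-228, -38, -10, 0, 0, -31.9], [-228, -38, -10, 0, 0, -31.9], [-228, -38, -10, 0, 0, -31.9], [-228, -38, -10, 0, 0, -31.9], [-228, -38, -10, 0, 0, -31.9], [-228, -38, -10, 0, 0, -31.9], [-228, -38, -10, 0, 0, -31.9], [-228, -38, -10, 0, 0, -31.9]]]' --claw 0.3

```text
time: 10.0
tool_pos: [0.4807, -0.2867, 0.1372]
tool_rot: [-0.001, 0.589, 0.808, 0.0]
contact_force: [-0.1, 1.2, -0.5]
gripper_width: 0.653
grasp_force: 0.0
```

```bash
python3 - <<'E'
from h import *
I,D,C,st=grab("wrist"); cv2.imwrite("pics/w8.png",I)
P=cloud(D,C); H=cv2.cvtColor(I,cv2.COLOR_BGR2HSV); h,s,v=[H[...,i] for i in range(3)]
d=np.linalg.norm(P[...,:2]-np.array([.480,-.290]),axis=2)
def r(m,n):
    Q=P[m&(D>0)&(d<.09)]; q=cv2.minAreaRect((Q[:,:2]*1000).astype(np.float32)); print(n,len(Q),np.round(q[0],1),np.round(q[1],1),round(q[2],1),"z",Q[:,2].mean()*1000)
r((np.abs(P[...,2]-.016)<.003)&(s<70),"plate"); r((np.abs(P[...,2]-.050)<.003)&(v<90),"handle top")
k=((P[...,2]<.010)&(P[...,2]>-.004)&(d<.06)&(D>0)).astype(np.uint8)*255
n,l,st_,c=cv2.connectedComponentsWithStats(k)
for i in range(1,n):
    if 20<st_[i,4]<400: print("hole?",st_[i],plane([c[i]],.016,C)[0]*1000)
E
python3 row.py 480 -288 150 107.7
```

```text
plate 7507 [ 480.9 -292.3] [ 70.2 100.3] 17.4 z 16.198546949093505
handle top 1498 [ 480.8 -291.8] [17.6 49.8] 17.1 z 50.06124306270499
hole? [275 159  11  11 100] [ 469.33442361 -255.38994813   16.        ]
t 10.05 pos [ 481.  -286.6  137.6] yaw 107.82 F [ 0.4 -0.8 -0.8] w 0.648 g 0.0
row [ -1.   -1.4 -12.4] [-0.05 -0.1   0.12]
```

View pics/w8.png

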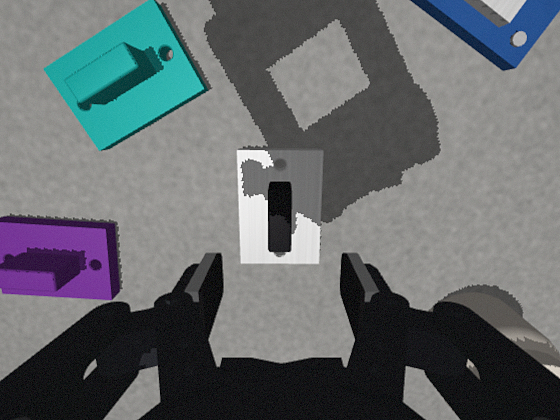

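The wrist view shows the aluminium half at (280,207), handle (280,217) and one dowel hole at (280,164). I've used all ten pictures, so I'll check numerically from here. Next is the grip on the handle.

Call:
play_rows --steps '[[[-5.2, -1.8, 30, 0, 0, 0.5], [-5.2, -1.8, 65, 0, 0, 0.5], [-5.2, -1.8, 95, 0, 0, 0.5], [-5.2, -1.8, 112, 0, 0, 0.5], [-5.2, -1.8, 117, 0, 0, 0.5], [-5.2, -1.8, 117, 0, 0, 0.5], [-5.2, -1.8, 117, 0, 0, 0.5]]]'

```text
time: 10.63
tool_pos: [0.4817, -0.2934, 0.0226]
tool_rot: [0.001, 0.593, 0.805, 0.0]
contact_force: [0.0, -0.3, -0.0]
gripper_width: 0.654
grasp_force: 0.0
```

Call:
play_rows --steps '[[[0, 0, 0, 0, 0, 0], [0, 0, 0, 0, 0, 0], [0, 0, 0, 0, 0, 0], [0, 0, 0, 0, 0, 0], [0, 0, 0, 0, 0, 0], [0, 0, 0, 0, 0, 0], [0, 0, 0, 0, 0, 0], [0, 0, 0, 0, 0, 0], [0, 0, 0, 0, 0, 0], [0, 0, 0, 0, 0, 0]]]' --claw -1

```text
time: 11.47
tool_pos: [0.4819, -0.2946, 0.0236]
tool_rot: [0.001, 0.593, 0.805, -0.0]
contact_force: [-0.5, 0.6, 6.0]
gripper_width: 0.202
grasp_force: 60.3
```

Call:
play_rows --steps '[[[0, 0, -10, 0, 0, 0], [0, 0, -30, 0, 0, 0], [0, 0, -60, 0, 0, 0], [0, 0, -90, 0, 0, 0], [0, 0, -110, 0, 0, 0], [0, 0, -110, 0, 0, 0], [0, 0, -110, 0, 0, 0], [0, 0, -110, 0, 0, 0]]]'

```text
time: 12.13
tool_pos: [0.4796, -0.2928, 0.1296]
tool_rot: [-0.002, 0.593, 0.805, 0.0]
contact_force: [0.2, 0.3, -3.5]
gripper_width: 0.203
grasp_force: 59.2
```

```bash
cat > up.py <<'E'
from h import *
I,D,C,st=grab("wrist"); P=cloud(D,C); t=np.array(st["tool_pos"]); Rt=q2R(st["tool_rot"])
L=(P-t)@Rt*1000   # tool coords
H=cv2.cvtColor(I,cv2.COLOR_BGR2HSV); h,s,v=[H[...,i] for i in range(3)]
d=np.linalg.norm(L[...,:2],axis=2)
near=(d<75)&(D>0)&(s<70)
zz=L[...,2][near&(L[...,2]>-10)&(L[...,2]<15)&(L[...,0]>28)]; pz=np.median(zz); print("plate top tool z",pz)
m=near&(np.abs(L[...,2]-pz)<2)&(v>60); Q=L[m]; q=cv2.minAreaRect(Q[:,:2].astype(np.float32)); print("plate in tool",np.round(q[0],1),np.round(q[1],1),round(q[2],2),"x",np.percentile(Q[:,0],[.5,99.5]).round(1))
e=Q[Q[:,0]>Q[:,0].max()-12]; print("y edges",np.percentile(e[:,1],[1,99]).round(1))
A=np.c_[Q[:,:2],np.ones(len(Q))]; print("tilt deg",np.degrees(np.linalg.lstsq(A,Q[:,2],rcond=None)[0][:2]).round(2))
k=((L[...,2]>pz+4)&(np.abs(L[...,0]-38)<14)&(np.abs(L[...,1])<14)).astype(np.uint8)*255
n,l,s_,c=cv2.connectedComponentsWithStats(k)
for i in range(1,n):
    if s_[i,4]>15:
        ray=np.linalg.inv(C[0])@[*c[i],1]; ray=Rt.T@C[2]@ray; o=Rt.T@(C[1]-t)*1000; print("hole",s_[i],(o+ray*(pz-o[2])/ray[2]).round(1))
E
python3 up.py; python3 row.py 593 -2 110 75.9
```

```text
plate top tool z 7.339044673933353
plate in tool [ 2.3 -0.2] [ 70.6 100.6] 89.95 x [-41.7  52.3]
y edges [-34.6  34.1]
tilt deg [-0.08  0.  ]
hole [265 140  34  14 444] [57.3 -0.1  7.3]
hole [271 179  21  12 110] [38.7 -0.1  7.3]
t 12.18 pos [ 479.3 -292.5  128.9] yaw 107.21 F [ 0.9  0.2 -3.5] w 0.198 g 59.2
row [243.8 194.7  19.4] [-0.21 -0.18 31.31]
```

Call:
play_rows --steps '[[[242, 194, 0, 0, 0, 31.3], [242, 194, 0, 0, 0, 31.3], [242, 194, 0, 0, 0, 31.3], [242, 194, 0, 0, 0, 31.3], [242, 194, 0, 0, 0, 31.3], [242, 194, 0, 0, 0, 31.3], [242, 194, 0, 0, 0, 31.3], [242, 194, 0, 0, 0, 31.3], [242, 194, 10, 0, 0, 31.3], [242, 194, 25, 0, 0, 31.3], [242, 194, 35, 0, 0, 31.3], [242, 194, 40, 0, 0, 31.3]]]'

```text
time: 13.18
tool_pos: [0.5917, -0.0051, 0.0874]
tool_rot: [-0.002, 0.788, 0.615, -0.003]
contact_force: [-1.3, -0.6, -4.5]
gripper_width: 0.198
grasp_force: 59.4
```

Call:
play_rows --steps '[[[0, 0, 0, 0, 0, 0], [0, 0, 0, 0, 0, 0], [0, 0, 0, 0, 0, 0], [0, 0, 0, 0, 0, 0], [0, 0, 0, 0, 0, 0]]]'

```text
time: 13.6
tool_pos: [0.5951, -0.0055, 0.0928]
tool_rot: [0.001, 0.789, 0.615, 0.001]
contact_force: [-1.1, 0.2, -2.4]
gripper_width: 0.198
grasp_force: 59.4
```

```bash
cat > dw.py <<'E'
from h import *
I,D,C,st=grab("wrist"); P=cloud(D,C); t=np.array(st["tool_pos"]); Rt=q2R(st["tool_rot"]); L=(P-t)@Rt*1000
H=cv2.cvtColor(I,cv2.COLOR_BGR2HSV); h,s,v=[H[...,i] for i in range(3)]; n2=(D>0)&(s<80)
zz=L[...,2][n2&(np.abs(L[...,2]-7.3)<4)&(L[...,0]>28)&(L[...,0]<50)&(np.abs(L[...,1])<33)]; pz=np.median(zz)
m=n2&(np.abs(L[...,2]-pz)<1.8)&(np.linalg.norm(L[...,:2],axis=2)<66)&(np.abs(L[...,1])<42); Q=L[m]
print("plate x",np.percentile(Q[:,0],[.5,99.5]).round(1),"y",np.percentile(Q[:,1],[.5,99.5]).round(1),"z",pz.round(2),"world z",((P[m][:,2]).mean()*1000).round(1))
o=Rt.T@(C[1]-t)*1000
def at(uv,z):
    r=(Rt.T@C[2]@np.linalg.inv(C[0])@np.c_[uv,np.ones(len(uv))].T).T; return o+r*((z-o[2])/r[:,2])[:,None]
br=(h>8)&(h<32)&(s>90)&(np.abs(L[...,0]-40)<12)&(np.abs(L[...,1])<10)
k=(br*255).astype(np.uint8); cs=cv2.findContours(k,cv2.RETR_EXTERNAL,cv2.CHAIN_APPROX_NONE)[0]
for c in cs:
    if len(c)>6:
        mm=np.zeros_like(k); cv2.drawContours(mm,[c],-1,255,-1); B=L[(mm>0)&br&(D>0)]; print("brass px",cv2.boundingRect(c),"tool med",np.median(B,0).round(1),"min z",B[:,2].min().round(1)); top=B[B[:,2]<B[:,2].min()+2]; print(" tip",top.mean(0).round(1),len(top))
# hole rim at plate top: everything inside the hole window not on the plate plane
w=((~((np.abs(L[...,2]-pz)<1.2)))&(np.abs(L[...,0]-40)<9)&(np.abs(L[...,1])<9))
x0=cv2.boundingRect((w*255).astype(np.uint8)); print("hole window",x0); a=at(np.array([[x0[0],x0[1]],[x0[0]+x0[2],x0[1]+x0[3]]],float),pz); print(a.round(1))
cv2.imwrite("pics/w9.png",I); np.savez("dw.npz",L=L,I=I)
E
python3 dw.py; python3 row.py 592.7 -4.05 88 75.9
```

```text
plate x [-43.6  52.1] y [-35.1  34.3] z 7.33 world z 85.4
brass px (275, 183, 13, 3) tool med [30.9 -0.5 48.9] min z 21.5
 tip [35.9 -2.6 22.6] 3
brass px (276, 173, 6, 3) tool med [38.5 -2.2 41.6] min z 38.7
 tip [39.  -2.3 39.3] 4
hole window (263, 153, 38, 48)
[[54.  -8.8  7.3]
 [31.1  9.1  7.3]]
t 13.65 pos [595.   -5.4  92.7] yaw 75.89 F [-0.3  0.2 -2.1] w 0.199 g 59.4
row [ 0.8 -2.6  4.7] [ 0.09 -0.01 -0.01]
```

Call:
play_rows --steps '[[[0.5, -2.4, 0, 0, 0, 0], [0.5, -2.4, 0, 0, 0, 0], [0.5, -2.4, 0, 0, 0, 0], [0.5, -2.4, 0, 0, 0, 0], [0.5, -2.4, 0, 0, 0, 0]]]'

```text
time: 14.07
tool_pos: [0.5923, -0.004, 0.0918]
tool_rot: [0.0, 0.788, 0.615, 0.0]
contact_force: [0.6, -0.3, -2.2]
gripper_width: 0.197
grasp_force: 59.4
```

```bash
python3 row.py 592.7 -4.05 88 75.9; python3 dw.py; python3 - <<'E'
import numpy as np,cv2
f=np.load("dw.npz"); L,I=f["L"],f["I"]; H=cv2.cvtColor(I,cv2.COLOR_BGR2HSV)
for y in range(164,194):
    print(y,"%5.1f"%L[y,281,0],"".join("B" if (8<H[y,x,0]<32 and H[y,x,1]>90) else ("." if abs(L[y,x,2]-7.3)<1.5 else ("w" if L[y,x,2]<24 else "#")) for x in range(262,300)))
E
```

```text
t 14.07 pos [592.3  -4.   91.8] yaw 75.92 F [ 0.6 -0.3 -2.2] w 0.197 g 59.4
row [0.1 0.4 3.8] [0.   0.   0.02]
plate x [-43.5  52.2] y [-35.1  34.4] z 7.33 world z 84.4
brass px (277, 184, 9, 3) tool med [30.6 -0.5 47.2] min z 21.3
 tip [35.7 -0.9 22.1] 4
brass px (277, 173, 10, 4) tool med [38.5  0.1 39.5] min z 36.4
 tip [39.3  0.3 37.3] 9
hole window (263, 164, 39, 38)
[[48.9 -8.9  7.3]
 [30.6  9.6  7.3]]
164  48.9 ......................................
165  48.5 w.....................................
166  48.1 ......................................
167  47.5 ......................................
168  47.0 ................................w.....
169  46.6 ......................................
170  46.3 ......................................
171  45.6 .......w..............................
172  39.9 ........w......w.#####.w..............
173  39.5 ...............BBBBBBBBB#.............
174  39.1 .............###BBBBBBBBB#w...........
175  37.9 ............#####BBBBBBBB##...........
176  37.1 ...........#######BBBBBB####..........
177  34.4 ...........###w##############w........
178  34.0 ..........###################.........
179  33.3 .........ww##################w........
180  32.7 .........ww#################www.......
181  32.1 w........www##############w#ww........
182  31.5 .........www###############www........
183  31.0 ..........www#############wwww........
184  30.3 ..........wwwwwB#########wwwww...w....
185  30.3 ..........wwwwwBBBBBBBBBwwwwww........
186  35.5 ..........wwwwwwwwwBwwwwwwwww.........
187  35.5 .......w...wwwwwwwwwwwwwwwww..........
188  35.4 ............wwwwwwwwwwwwwwww..........
189  35.1 .............wwwwwwwwwwwwww..w........
190  35.3 .............wwwwwwwwwwww.............
191  35.2 ..............w.wwwwwwww.w............
192  35.2 ..................www.w...............
193  35.0 ......................................
```

The hole rim and the dowel tip seen through it agree to within about 1 mm. I'll descend onto the dowels.

Call:
play_rows --steps '[[[-0.3, 0.3, 3, 0, 0, 0], [-0.3, 0.3, 6, 0, 0, 0], [-0.3, 0.3, 9, 0, 0, 0], [-0.3, 0.3, 11, 0, 0, 0], [-0.3, 0.3, 13, 0, 0, 0], [-0.3, 0.3, 15, 0, 0, 0], [-0.3, 0.3, 17, 0, 0, 0], [-0.3, 0.3, 18, 0, 0, 0], [-0.3, 0.3, 19, 0, 0, 0], [-0.3, 0.3, 20, 0, 0, 0], [-0.3, 0.3, 20, 0, 0, 0], [-0.3, 0.3, 20, 0, 0, 0]]]'

```text
time: 15.12
tool_pos: [0.5925, -0.0044, 0.0718]
tool_rot: [-0.0, 0.788, 0.615, -0.0]
contact_force: [-0.4, -0.6, -2.3]
gripper_width: 0.2
grasp_force: 59.4
```

```bash
python3 row.py 592.7 -4.05 63.3 75.9
```

```text
t 15.12 pos [592.5  -4.4  71.8] yaw 75.92 F [-0.4 -0.6 -2.3] w 0.2 g 59.4
row [0.4 0.1 8.5] [-0.    0.    0.02]
```

Call:
play_rows --steps '[[[0.2, 0, 1.5, 0, 0, 0], [0.2, 0, 3, 0, 0, 0], [0.2, 0, 4.5, 0, 0, 0], [0.2, 0, 5.5, 0, 0, 0], [0.2, 0, 6.5, 0, 0, 0], [0.2, 0, 7.5, 0, 0, 0], [0.2, 0, 8.5, 0, 0, 0], [0.2, 0, 9, 0, 0, 0], [0.2, 0, 9, 0, 0, 0], [0.2, 0, 9, 0, 0, 0]]]'

```text
time: 15.95
tool_pos: [0.5927, -0.0042, 0.0645]
tool_rot: [-0.0, 0.788, 0.615, -0.0]
contact_force: [-5.6, -0.2, 7.2]
gripper_width: 0.198
grasp_force: 60.9
```

```bash
python3 row.py 592.7 -4.05 63.3 75.9; python3 dw.py
```

```text
t 15.95 pos [592.7  -4.2  64.5] yaw 75.92 F [-5.6 -0.2  7.2] w 0.198 g 60.9
row [ 0.2 -0.1  1.2] [-0.02  0.01  0.02]
plate x [-44.2  52.1] y [-35.2  34.3] z 7.35 world z 57.1
brass px (274, 173, 16, 14) tool med [40.9 -0.3 12. ] min z 9.2
 tip [40.7 -0.  10.3] 67
hole window (263, 165, 39, 37)
[[48.4 -8.9  7.3]
 [30.6  9.6  7.3]]
```

Call:
play_rows --steps '[[[0, -0.4, 0.5, 0, 0, 0], [0, -0.4, 1, 0, 0, 0], [0, -0.4, 2, 0, 0, 0], [0, -0.4, 3, 0, 0, 0], [0, -0.4, 3, 0, 0, 0], [0, -0.4, 3, 0, 0, 0]]]'

```text
time: 16.5
tool_pos: [0.5928, -0.0042, 0.0636]
tool_rot: [0.0, 0.788, 0.615, -0.0]
contact_force: [-10.1, 1.8, 16.8]
gripper_width: 0.197
grasp_force: 62.1
```

```bash
python3 row.py 592.7 -4.05 63.3 75.9; python3 dw.py
```

```text
t 16.5 pos [592.8  -4.2  63.6] yaw 75.93 F [-10.1   1.8  16.8] w 0.197 g 62.1
row [ 0.1 -0.1  0.3] [-0.    0.02  0.03]
plate x [-43.6  52.1] y [-35.2  34.3] z 7.36 world z 56.2
brass px (274, 173, 16, 14) tool med [41.  -0.5 10.9] min z 8.1
 tip [40.8 -0.2  9.3] 66
hole window (263, 166, 38, 36)
[[48.  -8.9  7.4]
 [30.6  9.1  7.4]]
```

Call:
play_rows --steps '[[[0, -0.7, 0.5, 0, 0, 0], [0, -1.4, 1, 0, 0, 0], [0, -1.8, 1.5, 0, 0, 0], [0, -1.8, 1.5, 0, 0, 0], [0, -1.8, 1.5, 0, 0, 0], [0, -1.8, 1.5, 0, 0, 0]]]'

```text
time: 17.05
tool_pos: [0.5927, -0.0042, 0.0635]
tool_rot: [0.002, 0.788, 0.615, 0.001]
contact_force: [-6.7, -0.3, 18.7]
gripper_width: 0.195
grasp_force: 62.6
```

```bash
python3 row.py 592.7 -4.05 63.3 75.9; python3 dw.py; python3 - <<'E'
from h import *
for n in ("top","side"):
    I,D,C,st=grab(n); P=cloud(D,C); H=cv2.cvtColor(I,cv2.COLOR_BGR2HSV); h,s,v=[H[...,i] for i in range(3)]
    d=np.linalg.norm(P[...,:2]-np.array([.574,-.077]),axis=2); m=((h<6)|(h>172))&(s>110)&(d<.02)&(D>0)
    print(n,"red",m.sum(), P[m].mean(0)*1000 if m.any() else "", np.percentile(P[m][:,2],98)*1000 if m.any() else "")
    o=(h>3)&(h<20)&(s>150)&(np.linalg.norm(P[...,:2]-np.array([.593,-.002]),axis=2)<.06)&(D>0); print(" orange px visible",o.sum())
print(manip.state()["ft_torque"])
E
```

```text
t 17.05 pos [592.7  -4.2  63.5] yaw 75.93 F [-6.7 -0.3 18.7] w 0.195 g 62.6
row [ 0.1 -0.1  0.2] [0.23 0.01 0.03]
plate x [-44.1  52.1] y [-35.2  34.3] z 7.36 world z 56.2
brass px (274, 173, 16, 14) tool med [41.  -0.5 10.9] min z 8.0
 tip [40.7  0.   9.3] 59
hole window (263, 164, 39, 38)
[[48.9 -8.9  7.4]
 [30.6  9.6  7.4]]
top red 22 [572.59189692 -76.59566455  57.01001473] 60.591412424497044
 orange px visible 0
side red 27 [572.13802142 -71.65235809  48.67454501] 59.982485712220154
 orange px visible 4
[0.02823182 1.54234727 0.01469622]
```

Call:
play_rows --steps '[[[0, 0.5, 0.5, 0, 0, 0], [0, 0.8, 1, 0, 0, 0], [0, 0.8, 1.5, 0, 0, 0], [0, 0.8, 2, 0, 0, 0], [0, 0.8, 2, 0, 0, 0], [0, 0.8, 2, 0, 0, 0], [0, 0.8, 2, 0, 0, 0]]]'

```text
time: 17.78
tool_pos: [0.5928, -0.0042, 0.0635]
tool_rot: [0.001, 0.788, 0.615, 0.0]
contact_force: [-17.0, 1.7, 32.5]
gripper_width: 0.198
grasp_force: 64.3
```

```bash
python3 row.py 592.7 -4.05 63.3 75.9; python3 - <<'E'
from h import *
for i in range(3):
    I,D,C,st=grab("wrist"); P=cloud(D,C); H=cv2.cvtColor(I,cv2.COLOR_BGR2HSV)
    c=np.array([.593,-.002]); X=(P[...,:2]-c)@np.array([[.9699,.2436],[-.2436,.9699]])*1000
    m=(D>0)&(H[...,1]<80)&(np.abs(X[...,0])<32)&(np.abs(X[...,1])<47)&(np.abs(P[...,2]-.056)<.003)
    A=np.c_[X[m],np.ones(m.sum())]; k=np.linalg.lstsq(A,P[m][:,2]*1000,rcond=None)[0]; print("plane slopes deg",np.degrees(k[:2]).round(3),"z at centre",k[2].round(2),m.sum())
s=manip.state(); print(s["time"],s["contact_force"])
E
```

```text
t 17.78 pos [592.8  -4.2  63.5] yaw 75.95 F [-17.    1.7  32.5] w 0.198 g 64.3
row [ 0.1 -0.1  0.2] [0.06 0.04 0.05]
plane slopes deg [ 0.018 -0.075] z at centre 56.18 10481
plane slopes deg [ 0.004 -0.064] z at centre 56.17 10487
plane slopes deg [ 0.027 -0.054] z at centre 56.19 10465
17.9333 [-16.34077247   1.50944812  31.40506675]
```

```bash
python3 -c "
from plant import order; print(order.job_done())"
```

```text
the job is handed in; nothing more can be done
None
```

I handed the job in at about 18 s: the lock pin is pushed home, and the upper half is on both dowels, still gripped and pressed shut at about 31 N (plate top at 56.2 mm and level, 56 mm being flush); the judging result was not returned.

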